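# Shift the curing conveyor from second to third gear

## Task

The gear lever of the curing conveyor stands in second, the near-left slot of its H-shaped gate (near, far, left and right as seen from the robot, facing the console). Push it forward, away from the robot, into the cross channel, push it across to the right, then push it forward until it is fully home in third, the far-right slot marked with three studs. Only push the lever with the fingers, without pinching it or forcing it hard, do not run it into first (far left) or fourth (near right), and leave everything else where it stands.

Things in the scene. Friction and masses are not known exactly. Their poses are not given: they have to be found in the camera images.
- console: white shift console fixed to the table, 170 deep (x) x 200 wide (y) x 110 high, a steel plate with an H-shaped gate in the middle of its top; turned by up to 0.35 rad either way. Origin at the centre of its underside; x points forward (away from the robot), y to the left. First is the far-left slot, second near left, third far right, fourth near right; one to four studs stand beyond each
- gate_centre (a point): centre of the H, on top of the gate plate, 110 above the table. A cross channel along console y, 18 wide, joins two slots along console x, each 17 wide, centred 18 left and 18 right of this point and reaching 29 forward and back of it; the corners where they meet are rounded (radius 6). The lever's steel rod (diameter 10) stands up through the gate, which stops it
- knob_centre (a point): centre of the black knob on the lever, on its axis at 140 from its pivot; the pivot lies 40 above the console's origin. The knob is round, 31 across at its widest, and reaches from 24 below this point to 25 above it; upright its top is 205 above the table. In the gate this point moves about 40 to the left and right and 47 forward and back of the middle
- gimbal (a joint): sideways angle of the lever, rad: 0 upright, positive leaning to the right (console -y). About -0.26 centred in the left slots, +0.26 centred in the right slots, stopped by the gate at about -0.31 and +0.31. It stays where it is left; about 2 N at the knob moves it
- stick (a joint): forward angle of the lever, rad: 0 in the cross channel, positive forward (console +x); stopped by the slot ends at about -0.34 and +0.34; free to pass sideways within about 0.06 of 0. It stays where it is left; about 2 N at the knob moves it. From the pivot the knob centre lies at 0.14*(sin(stick), -cos(stick)*sin(gimbal), cos(stick)*cos(gimbal)) m in the console's axes
- dosimeter: flat aluminium disc, diameter 34, 11 thick, lying on the console's deck, right of the gate; origin at the centre of its underside (sizes in mm); to be left alone
- cleaner: white plastic bottle, diameter 52, 130 high, standing left of the console; origin at the centre of its underside (sizes in mm); to be left alone
- resin_jar: amber jar with a black lid, diameter 54, 60 high, right of the console; origin at the centre of its underside (sizes in mm); to be left alone
- screwdriver: screwdriver lying on the table right of the console and the jar, about 200 long; origin on its underside (sizes in mm); to be left alone
- tray: grey open tray 120 x 160 x 35, on the table on the robot's left; origin at the centre of its underside (sizes in mm); to be left alone
- spacer: aluminium ring, outer diameter 60, 22 high, lying in the tray; origin at the centre of its underside (sizes in mm); to be left alone

How it is judged:
By the outcome, as a careful person would: the job done as asked, in the order asked, and still so for the second after the job is handed in, with the robot touching nothing.
It also fails if it takes over 61 s, if anything falls off the work surface, if the arm or the gripper's body presses on something with over 40 N, if the wrist force passes 120 N, or if a joint passes its speed limit or range.

## Robot

A 6-joint arm with a two-finger parallel gripper is mounted at the origin on the work surface. World frame = base frame: x ahead of the robot, y to its left, z up, the work surface at z = 0. Lengths are in m, angles in rad, forces in N, time in s.
With the tool pointing down it reaches from about 0.375 to 0.9 m from the base axis. Payload 3.1 kg.
Tool frame: the origin (TCP) lies between the finger pads; the fingertips stand robot.tip_extent ahead of it and the grasp point (between the pads) lies 3 mm ahead of it (robot.tip_extent is the distance from the TCP to the fingertips, in m); z points along the fingers, x is the direction in which the jaws open and shut, and the axes are right-handed (so a half turn about z gives the same grasp; the last joint's range is limited). The gripper opens to 87 mm and grips with 3 to 60 N. Pads are 19 mm wide; open, the fingers measure 117 mm over their backs; the gripper's body (75 mm by 190 mm) begins 51 mm behind the grasp point.
Start: joints at [1.046, 0.527, 1.433, -0, 1.181, -0.178], TCP at [0.212, 0.588, 0.215] pointing down, gripper open.
Joint ranges: [-3.08, 3.08], [-0.75, 2.2], [0.22, 2.44], [-1.43, 4.57], [0, 2.65], [-2.85, 2.85]. Speed limits (rad/s): [2.79, 2.79, 3.14, 3.14, 3.14, 3.14].

## Interface

Orientations are given as a unit quaternion [x, y, z, w].
In Python, from rig import robot, cams gives the robot as it stands.
- The arm moves only by the tool carry_out, never from a script. Its argument "steps" is a list of rows, each a list of 3 entries, a list of its own where there are three numbers: the shift along the world's x, y, z in cm, then the turn about the world's z in degrees, then the closure, from 0 (fully open) to 1 (shut). In form: [[[dx, dy, dz], spin, fingers], ...]. A call has 1 to 10 rows; each row shifts and turns the pose as measured when the row begins; what a row does not reach is not made up. A row lasts 1/10 s, in which the tool goes at most 50 mm and 8.59 degrees, less where a joint would pass 70% of its speed; a pose out of reach is approached as far as the arm can. A call with a gripper value outside its range is refused whole. The fingers move at their own pace and stop on an object; "squeeze" is the grip in N (left out, the last holds). Time passes only in rows, so rows that do not move let the fingers close. It gives the time, the measured TCP pose, the force and the opening at its end, in the units of the state.
- robot.get_obs(): the state, without advancing time (a new reading comes with each control period).
- cams.camera(name): name is "scene" or "top" or "wrist"; returns a dict with "pixels" (400x640x3 uint8, red, green, blue), "fx", "fy", "cx", "cy" (pixels), "eye" and "rotation" of the camera in the world. Camera axes: x right, y up, looking along -z (the intrinsics and any distortion apply to the point x, -y, -z); pixel columns grow to the right and rows downward; lengths in m; the calibration is good to about 2 mm. The wrist camera is an equidistant fisheye: a pixel r from the principal point sees the ray r / f radians off the axis. A picture is of the moment at which its call begins. There is no depth.
- robot.hand_in(): hands the job in, once; it reports no verdict.
The state is a dict: "time": time; "q": joint angles; "joint_velocities": joint speeds; "joint_torque": joint torques, N m; "position": TCP position; "tool_rot": TCP orientation; "ft_force": force on the tool from outside, world axes, zero at the start; "moment": the same for the moment, N m; "grip_width": finger opening in m.
Only numpy, scipy, OpenCV 4.12 (cv2) and the standard library are available. Lean on these libraries where they do the work, as an engineer would, in place of code of your own. Each camera call takes 0.05 s, during which the arm holds its last target. There are 200 camera calls.

## Working session

There is one attempt and no reset: what is moved stays moved. The work goes in short steps, Python scripts to look and compute and a tool call to move; the robot and the scene stay as the last step left them, time stands still between calls to the robot, and variables do not carry over. Pictures are saved under pics/ and viewed, about 8 in all and at most 12, crops included, and the job is handed in when it is done.

Besides the shell and the picture viewer there is one more tool, called after ">>>" as name(argument=value, ...) on one line, values as JSON. carry_out: Moves the arm, as the interface text tells. Its arguments: {"type":"object","properties":{"steps":{"type":"array"},"squeeze":{"type":"number"}},"required":["steps"]}

```bash
mkdir -p pics
cat > h.py <<'E'
from rig import robot, cams
import numpy as np, cv2
def snap(n,f,crop=None,s=1):
    c=cams.camera(n); im=c["pixels"][:,:,::-1]
    if crop: x0,y0,x1,y1=crop; im=im[y0:y1,x0:x1]
    if s!=1: im=cv2.resize(im,None,fx=s,fy=s,interpolation=cv2.INTER_CUBIC)
    cv2.imwrite("pics/"+f,im); return c
def ray(c,u,v):
    d=np.array([(u-c["cx"])/c["fx"],-(v-c["cy"])/c["fy"],-1]); return np.array(c["rotation"])@d
def atz(c,u,v,z):
    d=ray(c,u,v); e=np.array(c["eye"]); return e+d*(z-e[2])/d[2]
def proj(c,p):
    q=np.array(c["rotation"]).T@(np.array(p)-c["eye"]); return c["cx"]+c["fx"]*q[0]/-q[2], c["cy"]-c["fy"]*q[1]/-q[2]
E
python3 - <<'E'
from h import *
a=snap("scene","s1.png");b=snap("top","t1.png")
for c in(a,b): print({k:np.round(c[k],3).tolist() for k in c if k!="pixels"}, [k for k in c])
print(robot.get_obs(), robot.tip_extent)
E
```

```text
{'fx': 398.963, 'fy': 398.963, 'cx': 316.88, 'cy': 196.43, 'eye': [0.848, 0.682, 1.178], 'rotation': [0.061, 0.256, 0.939, 0.22]} ['pixels', 'fx', 'fy', 'cx', 'cy', 'eye', 'rotation']
{'fx': 467.62, 'fy': 467.62, 'cx': 321.536, 'cy': 199.872, 'eye': [0.452, 0.142, 1.289], 'rotation': [-0.026, 0.036, 0.712, -0.7]} ['pixels', 'fx', 'fy', 'cx', 'cy', 'eye', 'rotation']
{'time': 0.1, 'q': array([ 1.04650981e+00,  5.28356338e-01,  1.43378778e+00, -1.39354524e-05,
        1.18138594e+00, -1.78516887e-01]), 'joint_velocities': array([ 0.00101525, -0.00174099, -0.00430224,  0.00084845,  0.0019102 ,
       -0.0001996 ]), 'joint_torque': array([ 7.56340869e-04, -4.40986097e+01, -1.77151555e+01,  6.35346933e-02,
        5.33420721e-02, -3.49736445e-05]), 'position': array([0.21146757, 0.5874194 , 0.21447553]), 'tool_rot': array([ 8.18203707e-01,  5.74927609e-01, -8.76183706e-04,  4.13184125e-04]), 'ft_force': array([-0.14830488,  1.04444592,  0.67497738]), 'moment': array([0.01629541, 0.00234635, 0.0351289 ]), 'grip_width': 0.08683995259358308} 0.022
```

View pics/s1.png

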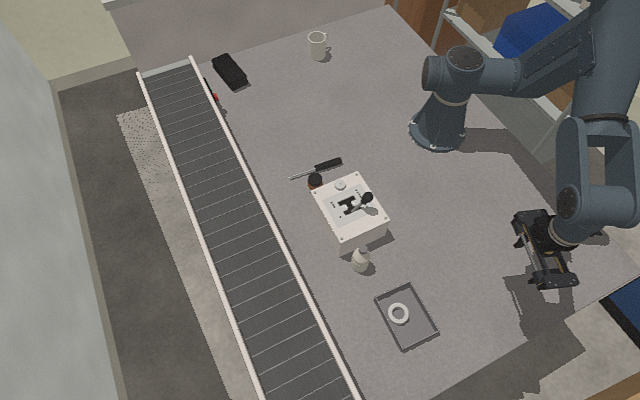

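View pics/t1.png

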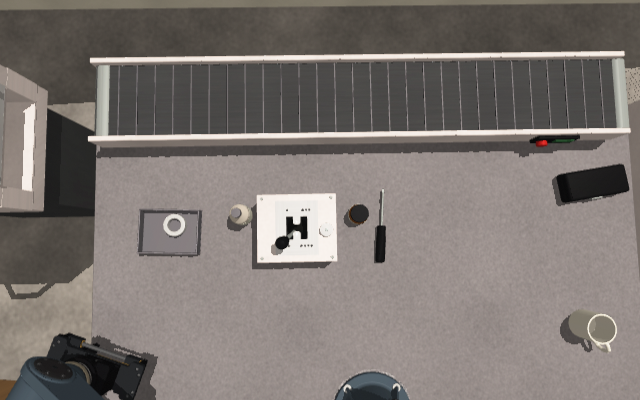

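The scene view shows the console near (350,210). The top view shows it at about (297,228), with the knob at (282,242), the dosimeter at (326,230), the bottle at (240,214) and the jar at (358,214). The camera rotation is a quaternion, so I'll convert it and enlarge.

```bash
sed -i 's/np.array(c\["rotation"\])/R.from_quat(c["rotation"]).as_matrix()/; 2a from scipy.spatial.transform import Rotation as R' h.py
python3 - <<'E'
from h import *
b=snap("top","t2.png",(245,185,345,270),7)
a=snap("scene","s2.png",(295,150,405,290),4)
E
```

```text
(no output)
```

View pics/t2.png

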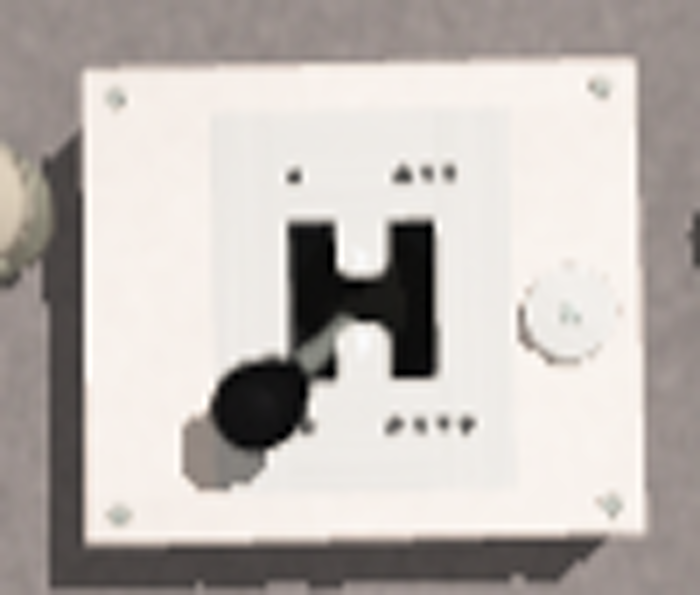

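View pics/s2.png

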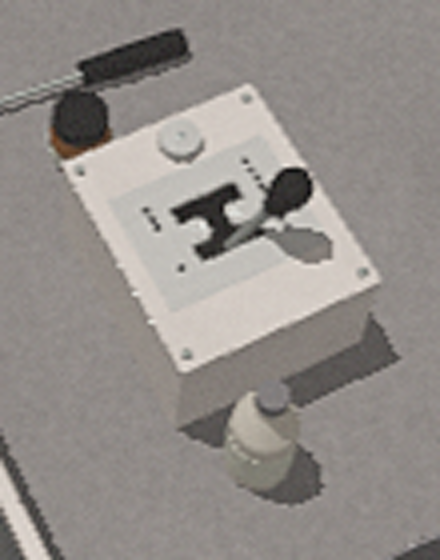

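The enlarged top view shows the H centred at about crop (363,300), the deck screws at (116,97), (599,87), (118,515) and (611,504), and the knob at (261,403). The scene crop agrees: the lever is near left and the dosimeter lies right of the gate.

```bash
cat >> h.py <<'E'
def knob(c0,yaw,g,s):
    p=0.14*np.array([np.sin(s),-np.cos(s)*np.sin(g),np.cos(s)*np.cos(g)])+[0,0,.04]
    Rz=R.from_euler('z',yaw).as_matrix(); return np.array([c0[0],c0[1],0])+Rz@p
E
python3 - <<'E'
from h import *
a=cams.camera("scene");b=cams.camera("top")
t=lambda u,v,z:atz(b,245+(u+.5)/7-.5,185+(v+.5)/7-.5,z)
P=[t(*p,.11) for p in [(116,97),(599,87),(118,515),(611,504)]]
H=[t(*p,.11) for p in [(288,222),(435,220),(288,378),(437,378)]]
for Q in(P,H):
    e=Q[1]-Q[0];e2=Q[3]-Q[2];f=Q[0]-Q[2];f2=Q[1]-Q[3]
    print(np.mean(Q,0).round(4),[round(np.linalg.norm(x),4) for x in(e,e2,f,f2)],[round(np.arctan2(x[0],-x[1]),3) for x in(e,e2)],[round(np.arctan2(-f[1],f[0])*-1,3) for f in(f,f2)])
s=lambda u,v,z:atz(a,295+(u+.5)/4-.5,150+(v+.5)/4-.5,z)
S=[s(*p,.11) for p in [(80,171),(247,98),(187,354),(363,272)]]; print('scene',np.mean(S,0).round(4))
k=t(261,403,.17); print('knob top',k.round(4)); print('knob scene',s(290,190,.17).round(4))
for yaw in(0,.03,.06): print(knob(np.mean(P,0),yaw,-.26,-.34).round(4))
print('dosi',t(568,313,.12).round(4))
E
```

```text
[0.4872 0.1894 0.11  ] [np.float64(0.1745), np.float64(0.1762), np.float64(0.1499), np.float64(0.15)] [np.float64(0.004), np.float64(0.004)] [np.float64(-0.002), np.float64(0.009)]
[0.4872 0.1891 0.11  ] [np.float64(0.0529), np.float64(0.0534), np.float64(0.056), np.float64(0.0568)] [np.float64(-0.003), np.float64(-0.018)] [np.float64(-0.011), np.float64(-0.002)]
scene [0.4895 0.1905 0.11  ]
knob top [0.4508 0.2215 0.17  ]
knob scene [0.4505 0.219  0.17  ]
[0.4405 0.2233 0.1675]
[0.4395 0.2219 0.1675]
[0.4385 0.2204 0.1675]
dosi [0.4808 0.1153 0.12  ]
```

>>> carry_out(steps=[[[1.9, -3.7, 0.3], 2, 1], [[1.9, -3.7, 0.3], 2, 1], [[1.9, -3.7, 0.3], 2, 1], [[1.9, -3.7, 0.3], 2, 1], [[1.9, -3.7, 0.3], 2, 1], [[1.9, -3.7, 0], 2, 1], [[1.9, -3.7, 0], 2, 1], [[1.9, -3.7, 0], 2, 1], [[1.9, -3.7, 0], 2, 1], [[1.9, -3.7, 0], 2, 1]], squeeze=5)

```text
time: 1.3
position: [0.4049, 0.2095, 0.2312]
tool_rot: [0.697, 0.717, 0.003, -0.0]
ft_force: [1.2, 0.6, 0.4]
grip_width: 0.0152
```

>>> carry_out(steps=[[[-1, 1.1, 0], -1.6, 1], [[0, 0, -2], 0, 1], [[0, 0, -2], 0, 1], [[0, 0, -1], 0, 1], [[0, 0, 0], 0, 1]])

```text
time: 1.8
position: [0.4016, 0.2132, 0.1815]
tool_rot: [0.713, 0.701, 0.006, 0.003]
ft_force: [-0.2, -0.1, 0.0]
grip_width: 0.0008
```

Run:
```python
from h import *
c=snap("scene","s3.png",(295,130,425,230),6)
o=robot.get_obs(); print(o["position"],o["ft_force"],o["grip_width"])
```

```text
[0.40198953 0.2133324  0.18207224] [ 0.82151408 -0.77790372 -0.65526714] 0.0003409209352887575
```

View pics/s3.png

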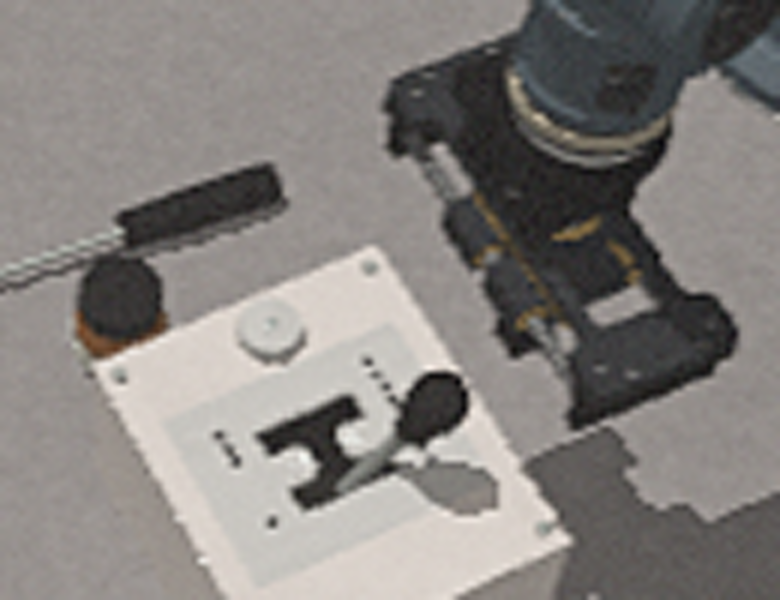

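The gripper's body stands behind the knob at crop (435,400), and the fingers are hidden beneath the body. The knob hasn't moved. I'll start the forward push in small steps.

>>> carry_out(steps=[[[0, 0.8, 0], 0, 1], [[0.6, 0, 0], 0, 1], [[0.6, 0, 0], 0, 1], [[0.6, 0, 0], 0, 1], [[0.5, 0, 0], 0, 1], [[0.5, 0, 0], 0, 1], [[0.5, 0, 0], 0, 1], [[0.5, 0, 0], 0, 1], [[0, 0, 0], 0, 1]])

```text
time: 2.75
position: [0.4432, 0.2244, 0.1873]
tool_rot: [0.713, 0.701, 0.009, 0.002]
ft_force: [-1.8, -0.2, 2.2]
grip_width: 0.0002
```

Run:
```python
from h import *
a=snap("scene","s4.png",(295,130,425,230),6); b=cams.camera("top")["pixels"][185:270,245:345,::-1]
w=cams.camera("wrist")["pixels"][:,:,::-1]
A=cv2.imread("pics/s4.png")[150:600,100:700]
B=cv2.resize(b,None,fx=4,fy=4); W=cv2.resize(w,(400,250))
o=np.zeros((595,800,3),np.uint8); o[:340,:400]=B; o[340:590,:400]=W; o[:450,400:]=cv2.resize(A,(400,300)).repeat(1,0) if 0 else cv2.copyMakeBorder(cv2.resize(A,(400,300)),0,150,0,0,cv2.BORDER_CONSTANT)
cv2.imwrite("pics/m4.png",o); q=robot.get_obs(); print(q["position"],q["ft_force"])
```

```text
[0.44276735 0.22422255 0.18681501] [-1.31907798  1.2221331   4.31503924]
```

View pics/m4.png

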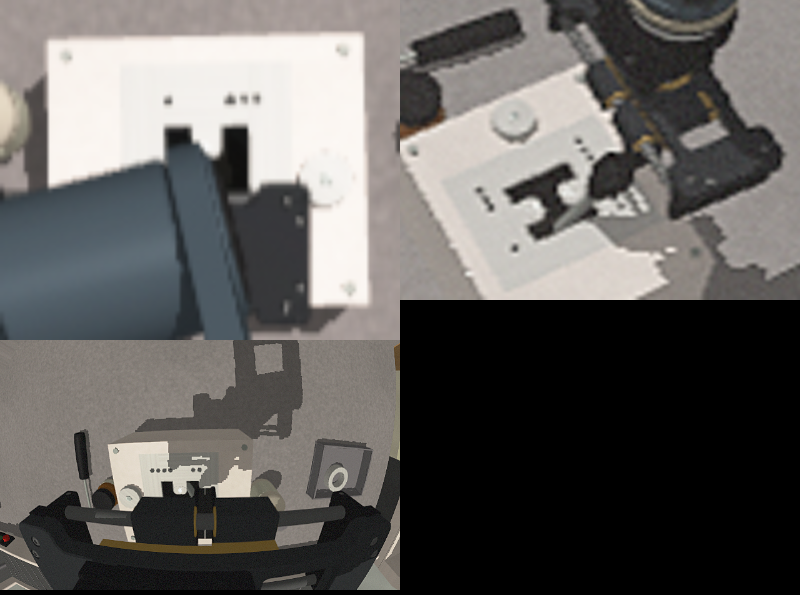

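The composite shows three views. In top, the H is partly hidden by the arm. In scene, the fingers meet the knob at about (615,175), slightly forward of before. In wrist, the finger is behind the knob at (205,495). The tool has risen 5 mm, so I'll push on while correcting z.

>>> carry_out(steps=[[[0, 0, -0.5], 0, 1], [[0.4, 0, -0.3], 0, 1], [[0.4, 0, -0.2], 0, 1], [[0.4, 0, 0], 0, 1], [[0, 0, 0], 0, 1]])

```text
time: 3.4
position: [0.4539, 0.2241, 0.1755]
tool_rot: [0.713, 0.701, 0.007, 0.0]
ft_force: [-1.0, 0.9, 0.9]
grip_width: 0.0005
```

Run:
```python
from h import *
a=snap("scene","s5.png",(315,160,395,230),8)
q=robot.get_obs(); print(q["position"],q["ft_force"])
for s in(-.3,-.2,-.1,0,.1):
    print(s,[tuple(np.round([(u-315+.5)*8,(v-160+.5)*8])) for u,v in [proj(a,knob((.488,.1898),0,-.26,s))]])
```

```text
[0.45361148 0.22401068 0.17546972] [-1.42920506 -0.27348728  0.31805008]
-0.3 [(np.float64(437.0), np.float64(309.0))]
-0.2 [(np.float64(407.0), np.float64(320.0))]
-0.1 [(np.float64(375.0), np.float64(333.0))]
0 [(np.float64(342.0), np.float64(348.0))]
0.1 [(np.float64(308.0), np.float64(363.0))]
```

View pics/s5.png

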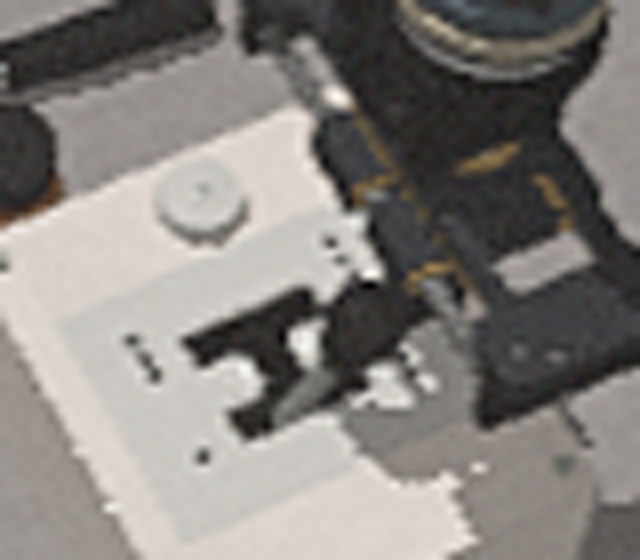

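The knob centre is at about crop (368,325), which puts stick near -0.09 (predicted (375,333) at -0.1). About 12 mm is left to the channel.

>>> carry_out(steps=[[[0.4, 0, 0.1], 0, 1], [[0.4, 0, 0], 0, 1], [[0.3, 0, 0], 0, 1], [[0, 0, 0], 0, 1]])

```text
time: 3.85
position: [0.4656, 0.2241, 0.1763]
tool_rot: [0.713, 0.701, 0.007, 0.0]
ft_force: [-1.0, 0.9, 0.8]
grip_width: 0.001
```

Run:
```python
from h import *
a=snap("scene","s6.png",(315,160,395,230),8)
q=robot.get_obs(); print(q["position"],q["ft_force"])
```

```text
[0.46538175 0.22414835 0.17626763] [-1.04541315  1.05218315  0.82138514]
```

View pics/s6.png

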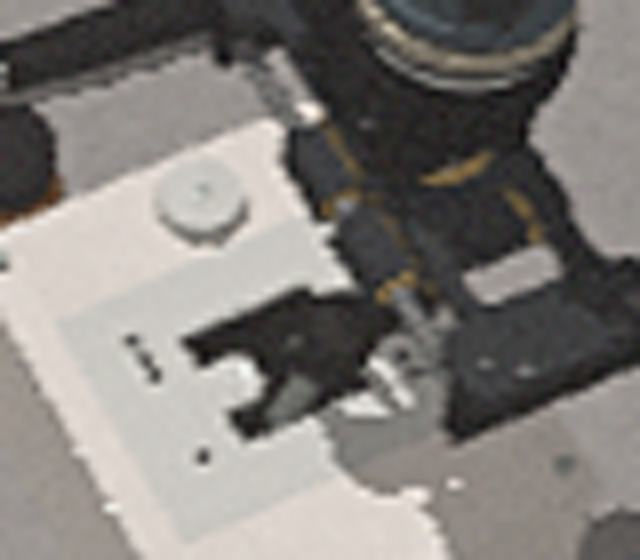

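The knob is now at about crop (330,340), so stick is about 0.02, in the channel. I'll back off, go round to the knob's left side and check.

>>> carry_out(steps=[[[-1.2, 0, 0.2], 0, 1], [[-0.8, 0, 0], 0, 1], [[0, 1.8, 0], 0, 1], [[0, 1.8, 0], 0, 1], [[0, 1.8, 0], 0, 1], [[0, 0, 0], 0, 1], [[2, 0, 0], 0, 1], [[2, 0, 0], 0, 1], [[0, 0, 0], 0, 1]])

```text
time: 4.8
position: [0.4803, 0.2771, 0.1794]
tool_rot: [0.712, 0.702, 0.006, 0.002]
ft_force: [0.2, -0.2, 0.1]
grip_width: 0.0003
```

Run:
```python
from h import *
a=snap("scene","s7.png",(315,160,395,230),6)
b=snap("wrist","w7.png",(180,150,480,400),2)
q=robot.get_obs(); print(q["position"],q["ft_force"])
A=cv2.imread("pics/s7.png");B=cv2.resize(cv2.imread("pics/w7.png"),(312,260)); o=np.zeros((420,792,3),np.uint8);o[:420,:480]=A;o[:260,480:]=B;cv2.imwrite("pics/m7.png",o)
for s in(-.06,0,.06): print(s,[tuple(np.round([(u-315+.5)*6,(v-160+.5)*6])) for u,v in [proj(a,knob((.488,.1898),0,-.26,s))]])
```

```text
[0.47722908 0.27685232 0.17887038] [-0.95850218 -0.06883921  0.04119488]
-0.06 [(np.float64(272.0), np.float64(254.0))]
0 [(np.float64(257.0), np.float64(261.0))]
0.06 [(np.float64(241.0), np.float64(268.0))]
```

View pics/m7.png

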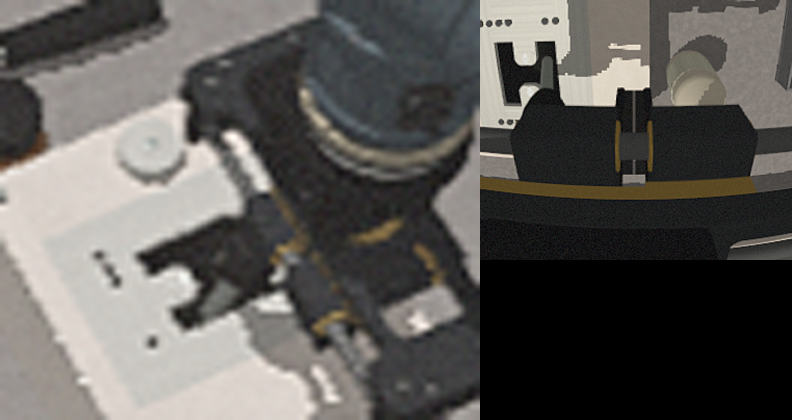

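The wrist inset shows the knob at (545,105), to the right of the closed fingers, with the rod in the cross channel. In scene the knob is at about (240,258), so stick is about 0.03. I'll align in x and push right.

>>> carry_out(steps=[[[1.2, 0, -0.2], 0, 1], [[0, -1, 0], 0, 1], [[0, -1, 0], 0, 1], [[0, -0.6, 0], 0, 1], [[0, -0.6, 0], 0, 1], [[0, -0.6, 0], 0, 1], [[0, -0.6, 0], 0, 1], [[0, 0, 0], 0, 1]])

```text
time: 5.7
position: [0.4869, 0.2288, 0.1775]
tool_rot: [0.712, 0.702, 0.004, 0.0]
ft_force: [-0.2, 0.5, 0.0]
grip_width: 0.0004
```

>>> carry_out(steps=[[[0, -0.6, 0], 0, 1], [[0, -0.6, 0], 0, 1], [[0, -0.6, 0], 0, 1], [[0, -0.5, 0], 0, 1], [[0, -0.5, 0], 0, 1], [[0, -0.4, 0], 0, 1]])

```text
time: 6.3
position: [0.4869, 0.1946, 0.1775]
tool_rot: [0.712, 0.703, 0.005, 0.0]
ft_force: [0.3, 1.0, 0.9]
grip_width: 0.0007
```

```bash
cat >> h.py <<'E'
def mosaic(f,g,sv):
    a=snap("scene","_s.png",(315,160,395,230),6); b=snap("wrist","_w.png",(180,150,480,400),2)
    q=robot.get_obs(); print(q["position"],q["ft_force"])
    A=cv2.imread("pics/_s.png");B=cv2.resize(cv2.imread("pics/_w.png"),(312,260)); o=np.zeros((420,792,3),np.uint8);o[:420,:480]=A;o[:260,480:]=B;cv2.imwrite("pics/"+f,o)
    for gg in g:
        for s in sv: print(gg,s,[tuple(np.round([(u-315+.5)*6,(v-160+.5)*6]).tolist()) for u,v in [proj(a,knob((.488,.1898),0,gg,s))]])
E
python3 -c "
from h import *
mosaic('m8.png',(0,.1,.2,.26),(-.06,0,.06))"
```

```text
[0.48679398 0.194319   0.17743034] [ 0.21261121  0.48702577 -0.3496506 ]
0 -0.06 [(236.0, 192.0)]
0 0 [(221.0, 198.0)]
0 0.06 [(206.0, 205.0)]
0.1 -0.06 [(222.0, 171.0)]
0.1 0 [(207.0, 177.0)]
0.1 0.06 [(192.0, 184.0)]
0.2 -0.06 [(208.0, 152.0)]
0.2 0 [(193.0, 158.0)]
0.2 0.06 [(178.0, 165.0)]
0.26 -0.06 [(200.0, 142.0)]
0.26 0 [(185.0, 148.0)]
0.26 0.06 [(170.0, 154.0)]
```

View pics/m8.png

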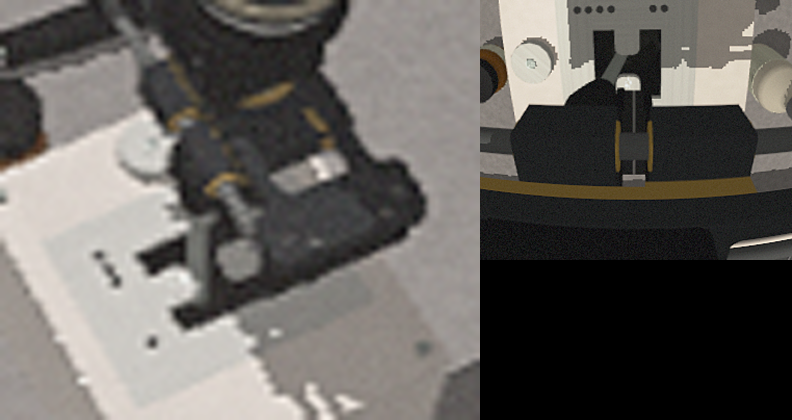

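The lever now leans right. The rod is at scene (200,250) and the knob is near (192,165), so gimbal is about 0.18. It needs roughly 12 mm more, in small steps.

>>> carry_out(steps=[[[0, -0.4, 0], 0, 1], [[0, -0.3, 0], 0, 1], [[0, -0.3, 0], 0, 1], [[0, 0, 0], 0, 1]])

```text
time: 6.8
position: [0.4865, 0.1836, 0.1769]
tool_rot: [0.712, 0.702, 0.004, -0.0]
ft_force: [0.8, 0.9, 0.4]
grip_width: 0.0006
```

>>> carry_out(steps=[[[0, -0.25, 0], 0, 1], [[0, -0.2, 0], 0, 1]])

```text
time: 7.0
position: [0.4864, 0.179, 0.1767]
tool_rot: [0.712, 0.703, 0.004, -0.0]
ft_force: [0.4, 0.0, -0.5]
grip_width: 0.0002
```

No stop felt yet, and the estimate sits within the slot. Next I'll go round behind the knob.

>>> carry_out(steps=[[[0, 1, 0], 0, 1], [[-2.2, 0, 0], 0, 1], [[-2.2, 0, 0], 0, 1], [[0, -1.5, 0.1], 0, 1], [[0, -1.5, 0], 0, 1], [[0, -0.8, 0], 0, 1], [[0, 0, 0], 0, 1]])

```text
time: 7.7
position: [0.4402, 0.1523, 0.178]
tool_rot: [0.711, 0.703, 0.003, 0.0]
ft_force: [-0.7, 0.3, 0.0]
grip_width: 0.0007
```

```bash
python3 -c "
from h import *
mosaic('m9.png',(.2,.26,.31),(-.06,0,.06))"
```

```text
[0.44026845 0.1528675  0.17791425] [-0.96091869  0.31380164  0.23334783]
0.2 -0.06 [(208.0, 152.0)]
0.2 0 [(193.0, 158.0)]
0.2 0.06 [(178.0, 165.0)]
0.26 -0.06 [(200.0, 142.0)]
0.26 0 [(185.0, 148.0)]
0.26 0.06 [(170.0, 154.0)]
0.31 -0.06 [(193.0, 134.0)]
0.31 0 [(178.0, 139.0)]
0.31 0.06 [(164.0, 146.0)]
```

View pics/m9.png

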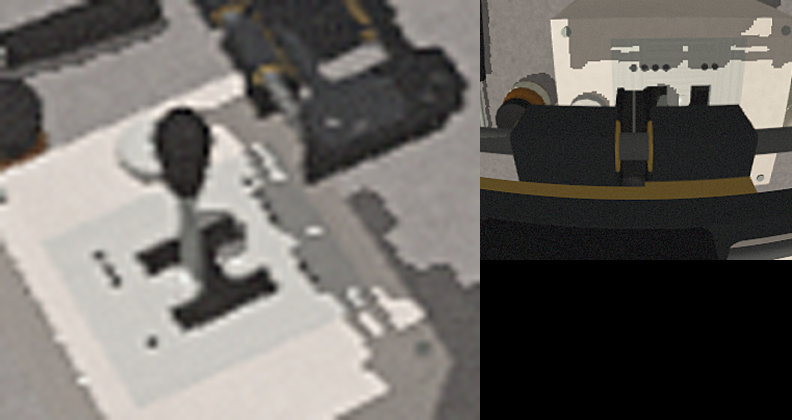

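The knob is fully visible at (184,145), so gimbal is about 0.27 and stick about 0: it's at the right end of the channel, with the fingers behind it. Now the forward push into third.

>>> carry_out(steps=[[[1, 0, 0], 0, 1], [[0.8, 0, 0], 0, 1], [[0.6, 0, 0], 0, 1], [[0.6, 0, 0], 0, 1], [[0.6, 0, 0], 0, 1], [[0.6, 0, 0], 0, 1], [[0.6, 0, 0], 0, 1], [[0.6, 0, 0], 0, 1], [[0.4, 0, 0], 0, 1], [[0, 0, 0], 0, 1]])

```text
time: 8.8
position: [0.5025, 0.1545, 0.1769]
tool_rot: [0.71, 0.704, 0.002, -0.002]
ft_force: [-1.7, 0.3, 1.1]
grip_width: 0.0008
```

>>> carry_out(steps=[[[0.3, 0, 0], 0, 1], [[0.3, 0, 0], 0, 1], [[0.3, 0, 0], 0, 1]])

```text
time: 9.1
position: [0.511, 0.1546, 0.1766]
tool_rot: [0.71, 0.704, 0.001, -0.002]
ft_force: [-0.3, 0.4, -0.9]
grip_width: 0.0005
```

>>> carry_out(steps=[[[0.3, 0, 0], 0, 1], [[0.2, 0, 0], 0, 1]])

```text
time: 9.3
position: [0.515, 0.1546, 0.1763]
tool_rot: [0.71, 0.704, -0.0, -0.004]
ft_force: [-4.7, 0.5, 0.4]
grip_width: 0.0004
```

>>> carry_out(steps=[[[0.2, 0, 0], 0, 1], [[0.2, 0, 0], 0, 1]])

```text
time: 9.5
position: [0.5155, 0.1546, 0.176]
tool_rot: [0.71, 0.704, -0.003, -0.006]
ft_force: [-5.9, 0.4, 3.6]
grip_width: 0.0005
```

It's at the stop: 4 mm commanded gave 0.5 mm of travel at 6 N, and the position matches the prediction. Backing off for a final look.

>>> carry_out(steps=[[[-1, 0, 0], 0, 1], [[-2, 0, 0], 0, 1], [[-3, 0, 0], 0, 1], [[-3, 0, 1], 0, 1], [[-2, 0, 2], 0, 1], [[0, 0, 2], 0, 1], [[0, 0, 0], 0, 1], [[0, 0, 0], 0, 1]])

```text
time: 10.3
position: [0.4091, 0.1539, 0.2292]
tool_rot: [0.71, 0.704, 0.006, 0.003]
ft_force: [0.2, -0.6, 0.9]
grip_width: 0.0006
```

Run:
```python
from h import *
a=snap("scene","_a.png",(295,140,405,290),4);b=snap("top","_b.png",(230,180,350,275),3)
o=np.zeros((600,800,3),np.uint8);o[:,:440]=cv2.imread("pics/_a.png");o[:285,440:]=cv2.imread("pics/_b.png");cv2.imwrite("pics/m10.png",o)
q=robot.get_obs(); print(q["position"],q["ft_force"])
for s in(.26,.3,.34):
    p=knob((.488,.1898),0,.26,s);u,v=proj(a,p);x,y=proj(b,p);print(s,(u-295)*4,(v-140)*4,(x-230)*3+440,(y-180)*3)
```

```text
[0.40924855 0.15388786 0.22872016] [-0.47583166 -0.20694807 -0.46505134]
0.26 159.08974368640975 199.20045096444176 677.9121954435573 92.96216887389213
0.3 152.8178172763719 203.42438465314126 677.3333966408745 86.37550939609912
0.34 146.64879070199686 207.81684084972835 676.6926437908583 79.91419167060585
```

View pics/m10.png

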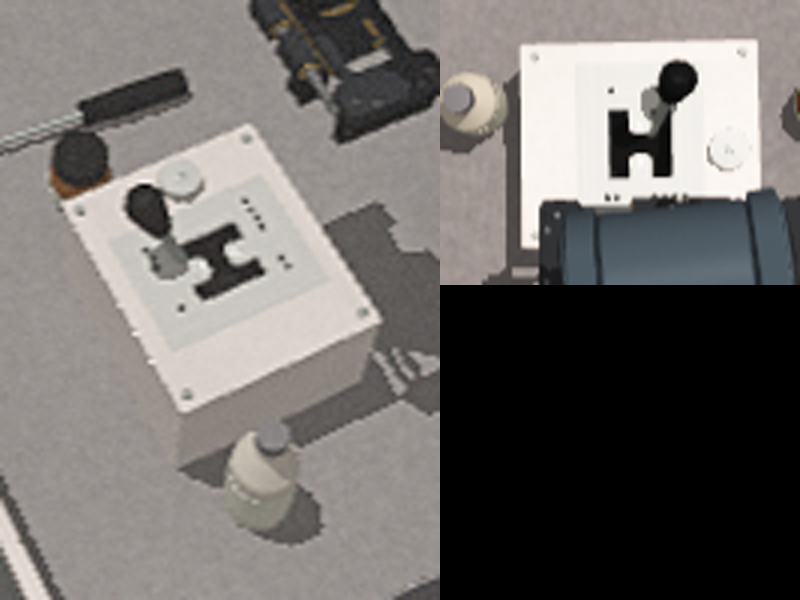

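In top the knob is at (678,80), matching stick = 0.34 and gimbal = 0.26 (predicted (677,80)). In scene the knob is at about (149,208) against a predicted (147,208). The dosimeter, jar and bottle are where they were, and the gripper is clear.

```bash
python3 -c "
from rig import robot
print(robot.hand_in())"
```

```text
the job is handed in; nothing more can be done
None
```

The lever is fully home in third. With closed fingers I pushed it forward into the cross channel, then across to the right, then forward until it met the slot end. The job was handed in at about 10 s of the 61 s allowed.

- **At the stop:** the last 4 mm of commanded push moved the tool only 0.5 mm, with about 6 N forward and 3.6 N up on the tool. That was the highest force I saw in any reading.
- **Final pictures:** the knob is within about 2 mosaic pixels of where stick 0.34 and gimbal 0.26 should put it, in both the scene and top views. The gripper is clear of everything.
- **Other objects:** the dosimeter, jar, bottle and screwdriver look unmoved. The tray and spacer were not in the last picture; the arm's path passed well above them.

Two readings were less certain:
- The knob's start position fitted a stick angle of about -0.26, not the -0.34 stop.
- While the arm hid part of the knob, my stick estimates scattered by about 0.03. The clear view after the sideways push showed it centred in the channel.

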